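# Feel out the tight spot on a mount cutter's rail

### The job

The cutting head of this mount cutter drags at one place along its rail. Take it by its handle, slide it gently up against the left-hand stop, then stroke it through its full travel until it touches the right-hand stop, feeling for the tight spot; don't ram the stops or fling the head. Then leave the head parked right on the middle of the tight spot and let go, so that I know where to clean, without disturbing the things lying around.

Things in the scene. Friction and masses are not known exactly. Their poses are not given: they have to be found in the camera images.
- head: the cutting head on the rail: a grey block (76 mm along the rail, 72 mm across) with a steel blade nose towards the robot and a black hand grip on top. Origin: centre of the grip, which is 30 mm along the rail, 54 mm across and 48 mm high; the block's top is 27 mm below the origin, its end faces 38 mm either side. y axis along the rail to the left stop, z up. 0.6 kg; only slides along the rail
- shoe_point (a point): the point on the head's underside, 65 mm straight below its grip centre, where its shoe runs in the rail's slot. The drag is an even 1 to 2 N but for one tight spot of hidden, hardened paint, where it rises smoothly to 10 to 14 N and falls again over some 30 mm; the head is not blocked there and stays where left. The spot's middle is over 30 mm of travel from either end of the stroke
- rail: the aluminium guide rail, 700 mm long, 44 mm wide, fixed on the grey cutter board; origin at the middle of its length on its top face, 65 mm lower than the centre of the head's grip; y axis along the rail to the left as seen from the robot, z up. The coloured paint flecks on it are harmless
- stop_left: the left-hand stop (left as seen from the robot): an aluminium block with a thumbscrew, clamped on the rail. Origin: tip of its domed rubber buffer facing the head. The head touches it when its grip centre is 38 mm short of this point along the rail; the buffer yields about 1 mm per 4 N. Thumbscrew top 22 mm above the origin, just below the level of the grip's foot
- stop_right: the right-hand stop, the same as the left-hand one and facing it from the other end of the stroke; origin at the tip of its rubber buffer
- tape_mid (a point): centre of a cardboard-coloured roll of tape lying flat on the cutter board behind the rail, to the left (68 mm across, 24 mm high); leave alone
- brush_mid (a point): middle of a brush 190 mm long lying on the cutter board behind the rail, to the right; leave alone
- tub_mid (a point): centre of a white lidded paint tub (76 mm across, 75 mm high) standing behind the cutter; leave alone
- pot_mid (a point): centre of a small orange lidded paint pot (60 mm across, 50 mm high) standing behind the cutter; leave alone

How it is judged:
By the outcome, as a careful person would: the job done as asked, in the order asked, and still so for the second after the job is handed in, with the robot touching nothing.
It also fails if it takes over 72 s, if anything falls off the work surface, if the arm or the gripper's body presses on something with over 40 N, if the wrist force passes 120 N, or if a joint passes its speed limit or range.

### The arm

A 6-joint arm with a two-finger parallel gripper is mounted at the origin on the work surface. World frame = base frame: x ahead of the robot, y to its left, z up, the work surface at z = 0. Lengths are in m, angles in rad, forces in N, time in s.
With the tool pointing down it reaches from about 0.275 to 0.875 m from the base axis. Payload 12.5 kg.
Tool frame: the origin (TCP) lies between the finger pads; the fingertips stand 19 mm ahead of it and the grasp point (between the pads) is the TCP; z points along the fingers, y is the direction in which the jaws open and shut (so a half turn about z gives the same grasp; the last joint's range is limited). The gripper opens to 85 mm and grips with 20 to 120 N. Pads are 22 mm wide; open, the fingers measure 114 mm over their backs; the gripper's body (76 mm by 85 mm) begins 54 mm behind the grasp point. The pads swing forward as they close: fully open they stand 13 mm farther back than shut.
Start: joints at [-1.361, 0.351, 1.652, -0, 1.139, -0.085], TCP at [0.16, -0.526, 0.25] pointing down, gripper open.
Joint ranges: [-2.75, 2.75], [-0.79, 2.1], [0.01, 2.65], [-1.57, 4.71], [0.07, 3.14], [-2.87, 2.87]. Speed limits (rad/s): [2.22, 2.22, 2.79, 3.14, 3.14, 3.14].

### API

Orientations are given as a rotation vector (axis times angle).
In Python, from station import r, camera, camera_params, order, search_frame gives the robot as it stands. The module is installed in compiled form; this text tells all that it offers.
- The arm moves only by the shell command python3 -m creep 'ROWS' [FORCE]. ROWS is JSON, one flat list of numbers, 5 for each row, row after row: the shift along the tool's x, y, z in mm, then the turn about the tool's z in degrees, then the closure in counts, from 0 (fully open) to 255 (shut). A call has 1 to 12 rows; each row shifts and turns the commanded pose from where the row before left it, along the tool's axes as they then stand; what a row does not reach is not made up. A row lasts 1/10 s, in which the tool goes at most 50 mm and 8.59 degrees, less where a joint would pass 70% of its speed; a pose out of reach is approached as far as the arm can. A call is refused whole if a number of a shift passes 50 or a number of a turn 8.59, either way. A call with a gripper value outside its range is refused whole. The fingers move at their own pace and stop on an object; FORCE is the grip in N (left out, the last holds). Time passes only in rows, so rows that do not move let the fingers close. It gives the time, the measured TCP pose, the force and the opening at its end, in the units of the state.
- r.get_state(): the state, without advancing time (a new reading comes with each control period).
- camera(name): name is "side" or "top"; returns (picture, depth): 480x640x3 uint8, red, green, blue; 480x640 float32, m along the optical axis (not along the pixel's ray), 0 where there is no reading.
- camera_params(name): a dict with "fx", "fy", "cx", "cy" (pixels), "rvec" (rotation vector, rad) and "tvec" (3), from world to camera coordinates, as OpenCV has them. Camera axes: x right, y down, z forward; pixel columns grow to the right and rows downward; lengths in m; the calibration is good to about 2 mm. A picture is of the moment at which its call begins. camera_params takes no time and is no camera call.
- order.job_done(): hands the job in, once; it reports no verdict.
Trained networks look in the newest picture that a camera, given by its name, has taken for a name from the list of things; names that differ only in an ending like _2 or _b are one class to them, and where a whole thing is asked for, a point or a joint stands for the part that bears it (a point fixed in the world has none). Each returns a list of dicts, best first, with "p" (0 to 1); they miss things now and then, are a little off and sometimes report something else, mostly with a low value. They report only what shows in the picture. A call takes as long as a camera call.
- search_frame(camera, name): "box" ([left, top, width, height] in pixels, round what is visible of it).
The state is a dict: "time_s": time; "joints": joint angles; "joint_vel": joint speeds; "joint_torque": joint torques, N m; "tcp_pos": TCP position; "ee_rot": TCP orientation; "wrist_force": force on the tool from outside, world axes, zero at the start; "wrist_torque": the same for the moment, N m; "grip_width": finger opening in m.
Only numpy, scipy, OpenCV 4.12 (cv2) and the standard library are available. Lean on these libraries where they do the work, as an engineer would, in place of code of your own. Each camera call takes 0.05 s, during which the arm holds its last target.

## Working session

There is one attempt and no reset: what is moved stays moved. The work goes in short steps, Python scripts to look and compute and a shell command to move; the robot and the scene stay as the last step left them, time stands still between calls to the robot, and variables do not carry over. Pictures are saved under pics/ and viewed, and the job is handed in when it is done.

```bash
mkdir -p pics; cat > h.py <<'E'
import numpy as np, cv2
from station import r,camera,camera_params,order,search_frame
def deproj(name,u,v,d):
    p=camera_params(name);R,_=cv2.Rodrigues(np.array(p['rvec'],float));t=np.array(p['tvec'],float).ravel()
    u=np.asarray(u,float);v=np.asarray(v,float);d=np.asarray(d,float)
    c=np.stack([(u-p['cx'])/p['fx']*d,(v-p['cy'])/p['fy']*d,d],-1)
    return (c-t)@R
def cloud(name,d):
    v,u=np.mgrid[0:480,0:640]; return deproj(name,u,v,d)
E
python3 - <<'E'
from h import *
for n in('top','side'):
    im,d=camera(n); cv2.imwrite(f'pics/{n}0.png',im[...,::-1]); np.save(f'{n}0.npy',d)
    for k in('head','stop_left','stop_right','rail'):
        print(n,k,[(x['box'],round(x['p'],2)) for x in search_frame(n,k)][:3])
s=r.get_state();print(s)
E
```

```text
top head [([363.4, 256.8, 41.0, 54.8], 0.64)]
top stop_left [([245.4, 277.2, 21.8, 31.2], 0.76)]
top stop_right [([444.7, 254.4, 18.5, 28.1], 0.96)]
top rail [([175.6, 241.9, 371.5, 77.7], 0.58)]
side head [([359.0, 197.2, 71.6, 73.0], 0.7)]
side stop_left [([280.6, 323.9, 40.6, 40.8], 0.77)]
side stop_right []
side rail [([213.5, 138.8, 268.0, 311.3], 0.75)]
{'time_s': 0.5, 'joints': array([-1.36061639e+00,  3.50755946e-01,  1.65185157e+00, -3.36297112e-05,
        1.13910663e+00, -8.46259959e-02]), 'joint_vel': array([ 0.00048925,  0.00019317,  0.000107  ,  0.00042935, -0.00263013,
       -0.00033386]), 'joint_torque': array([-9.88875217e-04, -5.05730546e+01, -2.91490424e+01, -9.78479557e-05,
        1.05493389e-03,  3.91557379e-06]), 'tcp_pos': array([ 0.15979985, -0.52623118,  0.25023927]), 'ee_rot': array([-3.10740343e+00, -4.61409293e-01,  5.98536062e-05]), 'wrist_force': array([0.57276211, 0.82952454, 0.02171949]), 'wrist_torque': array([ 4.05150321e-03, -3.18077602e-02,  3.75458862e-05]), 'grip_width': 0.08546887819173804}
```

View pics/top0.png

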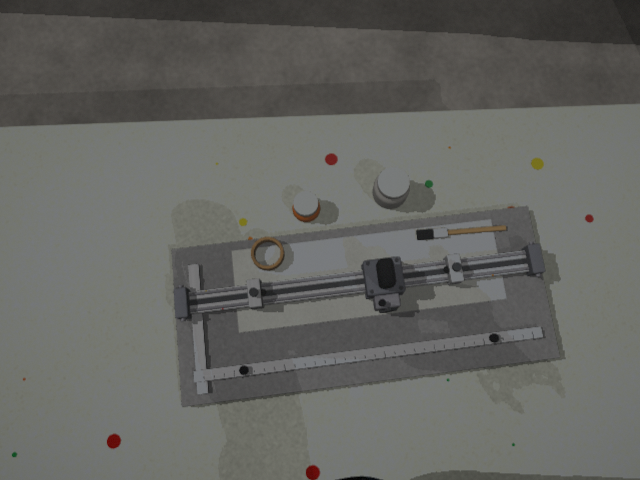

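View pics/side0.png

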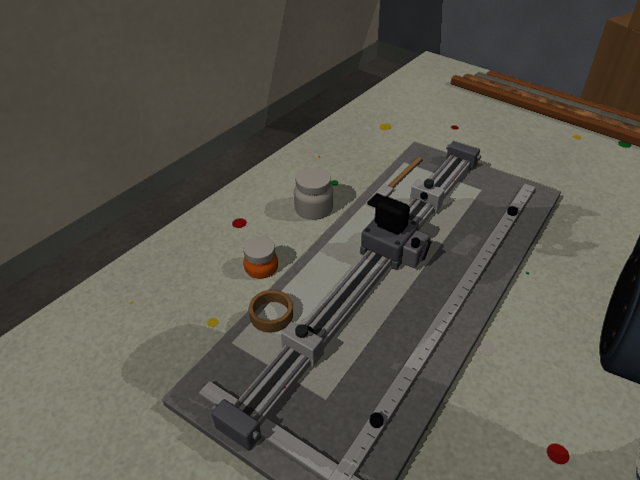

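```bash
python3 - <<'E'
from h import *
d=np.load('top0.npy');P=cloud('top',d)
ds=np.load('side0.npy');Q=cloud('side',ds)
im=cv2.imread('pics/top0.png');hsv=cv2.cvtColor(im,cv2.COLOR_BGR2HSV)
for n,(u,v) in dict(railL=(210,299),railR=(500,264),railM=(320,288),headtop=(386,272),block=(372,290),board=(300,370),endL=(182,303),endR=(535,260),stL=(255,293),stR=(457,267)).items(): print(n,P[v,u].round(4),im[v,u])
# grip: points above everything in the head box
for nm,C,b in(('top',P,(355,250,415,315)),('side',Q,(350,185,440,275))):
    S=C[b[1]:b[3],b[0]:b[2]].reshape(-1,3)
    h,e=np.histogram(S[:,2],np.arange(0,.2,.005));print(nm,[(round(a,3),int(x)) for a,x in zip(e,h) if x>8])
s=cv2.imread('pics/side0.png');t=im
A=cv2.resize(t[240:330,220:480],None,fx=3,fy=3,interpolation=cv2.INTER_CUBIC)
B=cv2.resize(s[170:290,330:480],None,fx=3,fy=3,interpolation=cv2.INTER_CUBIC)
o=np.zeros((A.shape[0]+B.shape[0]-40,780,3),np.uint8)
o=np.zeros((600,780,3),np.uint8);o[:240]=A[:240];o[240:600,:450]=B
cv2.imwrite('pics/z1.png',cv2.convertScaleAbs(o,alpha=1.6,beta=15))
E
```

```text
railL [0.5497 0.2756 0.0447] [47 44 45]
railR [ 0.5965 -0.3149  0.0445] [51 48 47]
railM [0.5628 0.0541 0.0435] [48 47 46]
headtop [ 0.5749 -0.0702  0.1342] [29 29 30]
block [ 0.5491 -0.0469  0.0828] [53 50 51]
board [0.403  0.1005 0.0235] [91 91 93]
endL [0.5418 0.3269 0.0627] [79 74 74]
endR [ 0.5982 -0.3791  0.065 ] [79 74 73]
stL [0.5528 0.1805 0.0831] [47 46 45]
stR [ 0.5874 -0.2165  0.0836] [52 50 49]
top [(np.float64(0.015), 11), (np.float64(0.02), 562), (np.float64(0.025), 900), (np.float64(0.03), 41), (np.float64(0.035), 17), (np.float64(0.04), 232), (np.float64(0.045), 224), (np.float64(0.05), 23), (np.float64(0.055), 25), (np.float64(0.06), 25), (np.float64(0.065), 26), (np.float64(0.07), 140), (np.float64(0.075), 432), (np.float64(0.08), 616), (np.float64(0.085), 93), (np.float64(0.09), 9), (np.float64(0.095), 13), (np.float64(0.105), 13), (np.float64(0.11), 15), (np.float64(0.115), 11), (np.float64(0.12), 24), (np.float64(0.125), 99), (np.float64(0.13), 281), (np.float64(0.135), 36)]
side [(np.float64(0.0), 56), (np.float64(0.02), 1938), (np.float64(0.025), 805), (np.float64(0.03), 282), (np.float64(0.035), 129), (np.float64(0.04), 956), (np.float64(0.045), 370), (np.float64(0.05), 189), (np.float64(0.055), 205), (np.float64(0.06), 218), (np.float64(0.065), 362), (np.float64(0.07), 338), (np.float64(0.075), 464), (np.float64(0.08), 534), (np.float64(0.085), 85), (np.float64(0.09), 58), (np.float64(0.095), 76), (np.float64(0.1), 82), (np.float64(0.105), 81), (np.float64(0.11), 73), (np.float64(0.115), 75), (np.float64(0.12), 97), (np.float64(0.125), 148), (np.float64(0.13), 258)]
```

View pics/z1.png

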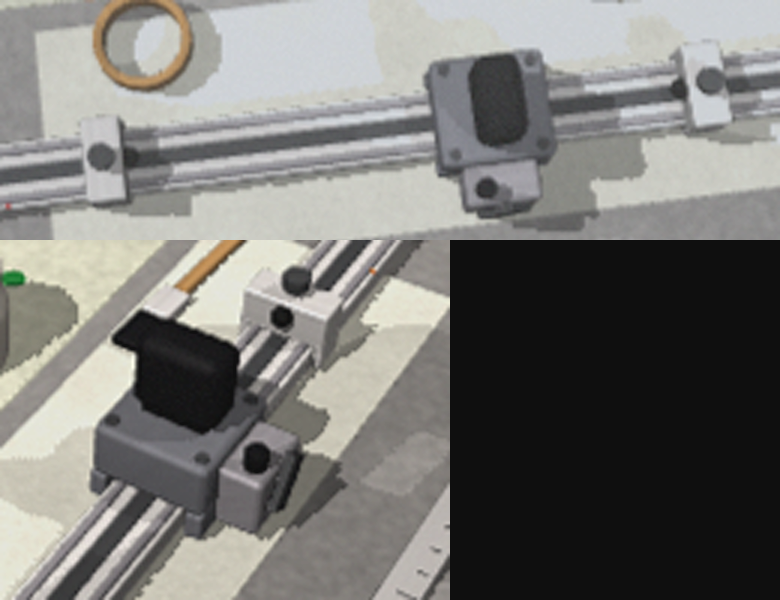

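```bash
cat >> h.py <<'E'
def geom(d,ds):
    P=cloud('top',d);Q=cloud('side',ds); o={}
    M=P[:,:,:].reshape(-1,3)
    return P,Q
E
python3 - <<'E'
from h import *
d=np.load('top0.npy');P=cloud('top',d);ds=np.load('side0.npy');Q=cloud('side',ds)
# rail line: points z .038-.05 in rail area, from top
M=P.reshape(-1,3);m=M[(M[:,2]>.039)&(M[:,2]<.05)&(M[:,0]>.5)&(M[:,0]<.64)&(abs(M[:,1])<.34)&(np.hypot(M[:,0]-.62,M[:,1]-.155)>.045)]
u=np.polyfit(m[:,1],m[:,0],1)
for _ in range(5):
    k=abs(m[:,0]-np.polyval(u,m[:,1]))<.024;u=np.polyfit(m[k,1],m[k,0],1)
print('rail',u,np.degrees(np.arctan(-u[0])),k.sum(),m[k][:,2].mean())
a=np.arctan(-u[0]);yv=np.array([-np.sin(a),np.cos(a)]);xv=np.array([np.cos(a),np.sin(a)])
o=np.array([u[1],0])
for nm,C,D in(('top',P,d),('side',Q,ds)):
    S=C[(D>0)];S=S[(abs(S[:,0]-.57)<.1)&(abs(S[:,1])<.4)]
    q=np.c_[(S[:,:2]-o)@xv,(S[:,:2]-o)@yv,S[:,2]]
    g=q[(q[:,2]>.1)&(abs(q[:,0])<.06)]
    print(nm,'grip x',np.percentile(g[:,0],[1,50,99]),'y',np.percentile(g[:,1],[1,50,99]),'z',np.percentile(g[:,2],99))
    t=q[(q[:,2]>.127)&(abs(q[:,0])<.06)]
    print(' top x',np.percentile(t[:,0],[1,99]),'y',np.percentile(t[:,1],[1,99]))
    for sg,lo,hi in(('L',.1,.3),('R',-.3,-.15)):
        s=q[(q[:,2]>.06)&(q[:,2]<.1)&(q[:,1]>lo)&(q[:,1]<hi)&(abs(q[:,0])<.03)]
        print(' stop',sg,len(s),'y',np.percentile(s[:,1],[1,50,99]),'z',np.percentile(s[:,2],[50,99]))
    b=q[(q[:,2]>.05)&(q[:,2]<.09)&(abs(q[:,1]+.065)<.06)]
    print(' block y',np.percentile(b[:,1],[1,99]),'x',np.percentile(b[:,0],[1,99]))
E
```

```text
rail [-0.08342282  0.57101841] 4.768733455351303 5396 0.04484756328947608
top grip x [-0.02625964 -0.00188474  0.02562934] y [-0.08682762 -0.07037536 -0.0574882 ] z 0.13635406944646827
 top x [-0.02477964  0.02529032] y [-0.08625128 -0.05853098]
 stop L 418 y [0.16442608 0.18246023 0.19718096] z [0.07031789 0.08751253]
 stop R 414 y [-0.22967663 -0.21406938 -0.1960517 ] z [0.07035765 0.08677841]
 block y [-0.10966811 -0.03463102] x [-0.06790255  0.03518329]
side grip x [-0.02722536 -0.004302    0.02425306] y [-0.08469437 -0.06076813 -0.05606036] z 0.13349610755012287
 top x [-0.02568275  0.02392682] y [-0.08580645 -0.0574244 ]
 stop L 771 y [0.16555332 0.18861456 0.1982113 ] z [0.06885853 0.08433675]
 stop R 430 y [-0.23052823 -0.21094573 -0.19483743] z [0.06849817 0.08423687]
 block y [-0.10362999 -0.03328847] x [-0.06890452  0.03340818]
```

```bash
cat >> h.py <<'E'
from scipy.spatial.transform import Rotation as Rn
A=np.radians(4.7);YV=np.array([-np.sin(A),np.cos(A),0]);XV=np.array([np.cos(A),np.sin(A),0]);O=np.array([.571,0,0])
def show(target=None):
    s=r.get_state();R=Rn.from_rotvec(s['ee_rot']).as_matrix();p=s['tcp_pos'];f=s['wrist_force']
    print('t',round(s['time_s'],2),'yaw',round(np.degrees(np.arctan2(R[1,0],R[0,0])),2),'tilt',np.round(np.degrees(R[:2,2]),2),'rail xyz mm',np.round([(p-O)@XV*1e3,(p-O)@YV*1e3,p[2]*1e3],2),'F rail',np.round([f@XV,f@YV,f[2]],2),'w',round(s['grip_width']*1e3,1))
    if target is not None: print(' shift tool mm',np.round(R.T@(np.array(target)-p)*1e3,1))
E
python3 -m creep '[0,0,0,6.1,0, 0,0,0,6.1,0]' 60
python3 -c "
from h import *
show(O+YV*-.072+np.array([0,0,.25]))"
```

```text
time_s: 0.7
tcp_pos: [0.1598, -0.5262, 0.2503]
ee_rot: [-3.139, -0.122, -0.0]
wrist_force: [0.3, 0.3, 0.4]
grip_width: 0.0858
t 0.7 yaw 4.45 tilt [0. 0.] rail xyz mm [-452.9  -490.77  250.29] F rail [0.33 0.3  0.42] w 85.8
 shift tool mm [ 4.511e+02 -4.207e+02  3.000e-01]
```

```bash
python3 -m creep '[20,-19,0,0,0, 34,-32,0,0,0, 34,-32,0,0,0, 34,-32,0,0,0, 34,-32,0,0,0, 34,-32,0,0,0, 34,-32,0,0,0, 34,-32,0,0,0, 34,-32,0,0,0, 34,-32,0,0,0, 34,-32,0,0,0, 34,-32,0,0,0]'
python3 -m creep '[30,-28,0,0,0, 20,-18,0,0,0, 7,-3,0,0,0, 0,0,0,0,0, 0,0,0,0,0]'
python3 -c "
from h import *
show(O+YV*-.072+np.array([0,0,.112]))
im,d=camera('top');cv2.imwrite('pics/t1.png',im[...,::-1])
im,d=camera('side');cv2.imwrite('pics/s1.png',im[...,::-1])"
```

```text
time_s: 1.9
tcp_pos: [0.5233, -0.1225, 0.2505]
ee_rot: [3.139, 0.129, 0.001]
wrist_force: [1.0, -0.8, -0.2]
grip_width: 0.0852
time_s: 2.4
tcp_pos: [0.5744, -0.0716, 0.2502]
ee_rot: [3.139, 0.128, -0.001]
wrist_force: [-0.0, -0.1, -0.5]
grip_width: 0.0853
t 2.4 yaw 4.66 tilt [-0.03 -0.01] rail xyz mm [ -2.5  -71.59 250.15] F rail [-0.02 -0.12 -0.53] w 85.3
 shift tool mm [  2.6   0.4 138.2]
```

View pics/s1.png

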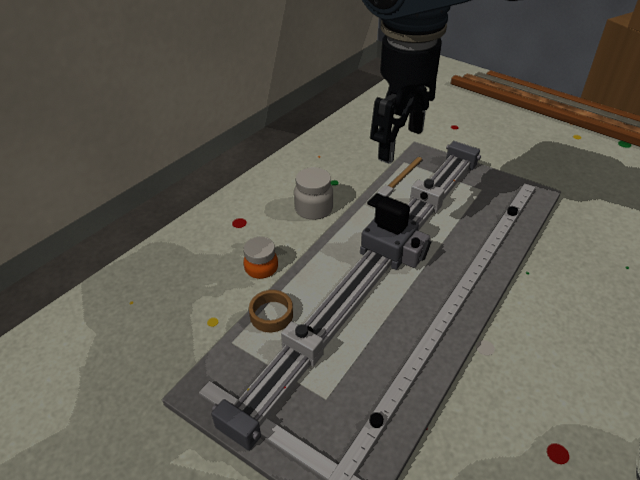

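The gripper hangs open above the head, with the jaws along the rail; the grip is at about (390,213) in the side picture. Next I descend and close.

```bash
python3 -m creep '[2,0,20,0,0, 0,0,30,0,0, 0,0,30,0,0, 0,0,20,0,0, 0,0,15,0,0, 0,0,12,0,0, 0,0,7,0,0, 0,0,4,0,0, 0,0,0,0,0, 0,0,0,0,0]'
python3 -c "
from h import *
show(O+YV*-.072+np.array([0,0,.112]))
im,d=camera('top');cv2.imwrite('pics/t2.png',cv2.resize(im[220:340,300:460,::-1],None,fx=4,fy=4))
im,d=camera('side');cv2.imwrite('pics/s2.png',cv2.resize(im[120:290,300:500,::-1],None,fx=3.5,fy=3.5))"
```

```text
time_s: 3.5
tcp_pos: [0.5773, -0.0707, 0.1129]
ee_rot: [3.139, 0.129, 0.001]
wrist_force: [-0.8, 0.6, 0.0]
grip_width: 0.0856
t 3.5 yaw 4.69 tilt [ 0.05 -0.01] rail xyz mm [  0.47 -70.94 112.87] F rail [-0.75  0.71  0.04] w 85.6
 shift tool mm [-0.5  1.1  0.9]
```

View pics/s2.png

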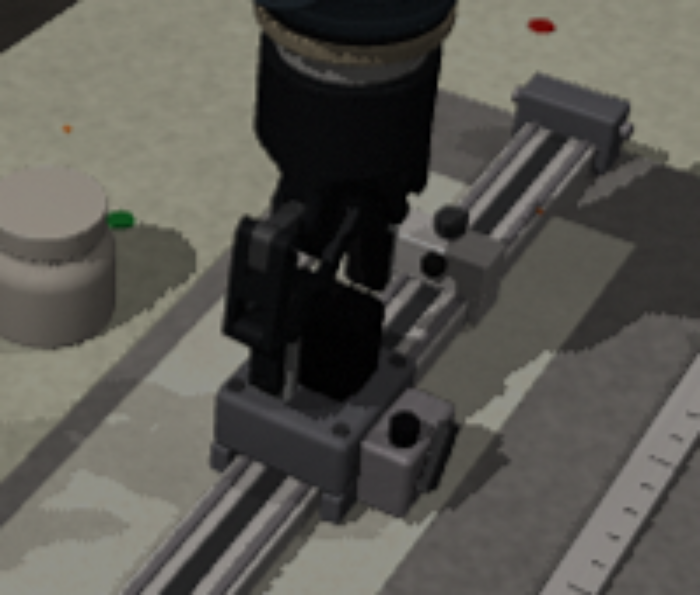

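```bash
python3 -m creep '[0,0,0,0,80, 0,0,0,0,120, 0,0,0,0,140, 0,0,0,0,160, 0,0,0,0,180, 0,0,0,0,255, 0,0,0,0,255, 0,0,0,0,255]' 70
python3 -c "
from h import *
show()"
```

```text
time_s: 4.4
tcp_pos: [0.5771, -0.0707, 0.1126]
ee_rot: [3.139, 0.129, 0.0]
wrist_force: [-1.2, -0.3, 5.6]
grip_width: 0.0291
t 4.4 yaw 4.7 tilt [ 0.02 -0.01] rail xyz mm [  0.24 -70.99 112.59] F rail [-1.21 -0.19  5.62] w 29.1
```

```bash
cat > s.py <<'E'
from h import *
show()
E
python3 -m creep '[0,-2,0,0,255, 0,-4,0,0,255,0,-4,0,0,255]' >/dev/null; python3 s.py
python3 -m creep '[0,-4,0,0,255, 0,-4,0,0,255]' >/dev/null; python3 s.py
python3 -m creep '[0,-4,0,0,255, 0,-4,0,0,255]' >/dev/null; python3 s.py
python3 -m creep '[0,-4,0,0,255, 0,-4,0,0,255]' >/dev/null; python3 s.py
python3 -m creep '[0,-4,0,0,255, 0,-4,0,0,255]' >/dev/null; python3 s.py
python3 -m creep '[0,-4,0,0,255, 0,-4,0,0,255]' >/dev/null; python3 s.py
```

```text
t 4.7 yaw 4.69 tilt [ 0.02 -0.02] rail xyz mm [  0.23 -60.95 112.59] F rail [-1.64 -0.96  5.45] w 29.1
t 4.9 yaw 4.69 tilt [ 0.01 -0.02] rail xyz mm [  0.2  -52.9  112.58] F rail [-2.   -1.71  6.  ] w 29.3
t 5.1 yaw 4.69 tilt [ 0.01 -0.02] rail xyz mm [  0.19 -44.87 112.57] F rail [-3.   -1.72  6.41] w 29.2
t 5.3 yaw 4.69 tilt [ 0.01 -0.02] rail xyz mm [  0.19 -36.88 112.58] F rail [-2.4  -0.96  4.4 ] w 29.3
t 5.5 yaw 4.69 tilt [ 0.01 -0.01] rail xyz mm [  0.16 -28.86 112.58] F rail [-2.64 -1.21  5.86] w 29.4
t 5.7 yaw 4.7 tilt [-0.   -0.02] rail xyz mm [  0.12 -20.86 112.56] F rail [-1.85 -0.43  5.08] w 29.2
```

```bash

python3 -m creep '[0,-4,0,0,255, 0,-4,0,0,255]' >/dev/null; python3 s.py
python3 -m creep '[0,-4,0,0,255, 0,-4,0,0,255]' >/dev/null; python3 s.py
python3 -m creep '[0,-4,0,0,255, 0,-4,0,0,255]' >/dev/null; python3 s.py
python3 -m creep '[0,-4,0,0,255, 0,-4,0,0,255]' >/dev/null; python3 s.py
python3 -m creep '[0,-4,0,0,255, 0,-4,0,0,255]' >/dev/null; python3 s.py
python3 -m creep '[0,-4,0,0,255, 0,-4,0,0,255]' >/dev/null; python3 s.py
python3 -m creep '[0,-4,0,0,255, 0,-4,0,0,255]' >/dev/null; python3 s.py
python3 -m creep '[0,-4,0,0,255, 0,-4,0,0,255]' >/dev/null; python3 s.py
python3 -m creep '[0,-4,0,0,255, 0,-4,0,0,255]' >/dev/null; python3 s.py
python3 -m creep '[0,-4,0,0,255, 0,-4,0,0,255]' >/dev/null; python3 s.py
python3 -m creep '[0,-4,0,0,255, 0,-4,0,0,255]' >/dev/null; python3 s.py
python3 -m creep '[0,-4,0,0,255, 0,-4,0,0,255]' >/dev/null; python3 s.py
python3 -m creep '[0,-4,0,0,255, 0,-4,0,0,255]' >/dev/null; python3 s.py
python3 -m creep '[0,-4,0,0,255, 0,-4,0,0,255]' >/dev/null; python3 s.py
python3 -m creep '[0,-4,0,0,255, 0,-4,0,0,255]' >/dev/null; python3 s.py
```

```text
t 5.9 yaw 4.69 tilt [-0.   -0.01] rail xyz mm [  0.12 -12.84 112.58] F rail [-3.   -1.34  6.36] w 29.4
t 6.1 yaw 4.7 tilt [-0.01 -0.01] rail xyz mm [ 8.0000e-02 -4.8300e+00  1.1255e+02] F rail [-3.74 -0.93  4.91] w 29.4
t 6.3 yaw 4.7 tilt [-0.01 -0.01] rail xyz mm [6.0000e-02 3.1500e+00 1.1256e+02] F rail [-2.16 -1.52  6.66] w 29.5
t 6.5 yaw 4.69 tilt [-0.01 -0.01] rail xyz mm [6.0000e-02 1.1150e+01 1.1255e+02] F rail [-3.62 -1.87  6.86] w 29.1
t 6.7 yaw 4.7 tilt [-0.01 -0.05] rail xyz mm [4.0000e-02 1.8770e+01 1.1257e+02] F rail [-3.52 -7.74  6.64] w 29.1
t 6.9 yaw 4.7 tilt [-0.01 -0.11] rail xyz mm [4.0000e-02 2.5990e+01 1.1259e+02] F rail [ -4.07 -11.56   6.31] w 29.6
t 7.1 yaw 4.69 tilt [-0.01 -0.1 ] rail xyz mm [-1.0000e-02  3.4020e+01  1.1257e+02] F rail [-3.16 -9.09  7.4 ] w 29.3
t 7.3 yaw 4.69 tilt [-0.02 -0.05] rail xyz mm [  0.    42.61 112.59] F rail [-4.06 -3.98  6.27] w 29.0
t 7.5 yaw 4.69 tilt [-0.03 -0.01] rail xyz mm [-4.0000e-02  5.1100e+01  1.1256e+02] F rail [-3.51 -1.29  7.08] w 29.2
t 7.7 yaw 4.7 tilt [-0.03 -0.01] rail xyz mm [-4.0000e-02  5.9180e+01  1.1256e+02] F rail [-3.67 -1.66  6.68] w 29.0
t 7.9 yaw 4.7 tilt [-0.03 -0.01] rail xyz mm [-6.0000e-02  6.7190e+01  1.1256e+02] F rail [-4.46 -2.03  7.24] w 29.4
t 8.1 yaw 4.7 tilt [-0.03 -0.01] rail xyz mm [-9.0000e-02  7.5210e+01  1.1255e+02] F rail [-4.51 -1.46  7.25] w 29.4
t 8.3 yaw 4.7 tilt [-0.04 -0.01] rail xyz mm [-9.0000e-02  8.3230e+01  1.1255e+02] F rail [-4.75 -0.9   6.98] w 29.1
t 8.5 yaw 4.7 tilt [-0.04 -0.01] rail xyz mm [ -0.12  91.22 112.54] F rail [-3.49 -1.71  7.86] w 29.3
t 8.7 yaw 4.7 tilt [-0.04 -0.01] rail xyz mm [ -0.12  99.22 112.57] F rail [-4.88 -0.94  6.53] w 29.4
```

```bash

python3 -m creep '[0,-3,0,0,255, 0,-3,0,0,255,0,-2,0,0,255,0,-2,0,0,255,0,-1,0,0,255,0,-1,0,0,255]' >/dev/null; python3 s.py
python3 -m creep '[0,-1,0,0,255, 0,-1,0,0,255]' >/dev/null; python3 s.py
python3 -m creep '[0,-1,0,0,255, 0,-1,0,0,255]' >/dev/null; python3 s.py
python3 -m creep '[0,-1,0,0,255, 0,-1,0,0,255]' >/dev/null; python3 s.py
```

```text
t 9.3 yaw 4.7 tilt [-0.04 -0.01] rail xyz mm [ -0.17 111.18 112.56] F rail [-4.86 -1.83  8.38] w 29.4
t 9.5 yaw 4.7 tilt [-0.05 -0.01] rail xyz mm [ -0.17 113.14 112.55] F rail [-5.04 -0.81  8.31] w 29.0
t 9.7 yaw 4.7 tilt [-0.05 -0.01] rail xyz mm [ -0.17 115.16 112.57] F rail [-4.57 -1.    8.05] w 29.4
t 9.9 yaw 4.7 tilt [-0.04 -0.01] rail xyz mm [ -0.17 117.17 112.56] F rail [-5.39 -2.1   7.54] w 29.2
```

```bash

python3 -m creep '[0,-1,0,0,255, 0,-1,0,0,255]' >/dev/null; python3 s.py
python3 -m creep '[0,-1,0,0,255]' >/dev/null; python3 s.py
python3 -m creep '[0,-1,0,0,255]' >/dev/null; python3 s.py
python3 -m creep '[0,-1,0,0,255]' >/dev/null; python3 s.py
```

```text
t 10.1 yaw 4.7 tilt [-0.05 -0.01] rail xyz mm [ -0.18 119.14 112.55] F rail [-4.81 -0.33  8.85] w 29.3
t 10.2 yaw 4.7 tilt [-0.05 -0.01] rail xyz mm [ -0.17 120.14 112.56] F rail [-4.98 -2.54  7.92] w 29.3
t 10.3 yaw 4.7 tilt [-0.05 -0.01] rail xyz mm [ -0.18 121.14 112.55] F rail [-5.32 -1.7   7.37] w 29.1
t 10.4 yaw 4.7 tilt [-0.05 -0.01] rail xyz mm [ -0.18 122.14 112.55] F rail [-5.07 -1.03  7.44] w 29.4
```

```bash

python3 -m creep '[0,-1,0,0,255]' >/dev/null; python3 s.py
python3 -m creep '[0,-1,0,0,255]' >/dev/null; python3 s.py
```

```text
t 10.5 yaw 4.7 tilt [-0.05 -0.01] rail xyz mm [ -0.19 123.14 112.55] F rail [-4.43 -1.32  7.57] w 29.2
t 10.6 yaw 4.7 tilt [-0.05 -0.01] rail xyz mm [ -0.18 124.14 112.57] F rail [-5.   -2.31  6.92] w 29.1
```

```bash

python3 -m creep '[0,-1,0,0,255]' >/dev/null; python3 s.py
```

```text
t 10.7 yaw 4.7 tilt [-0.05 -0.03] rail xyz mm [ -0.2  124.96 112.56] F rail [-5.48 -3.65  7.44] w 29.4
```

```bash

python3 -m creep '[0,-1,0,0,255]' >/dev/null; python3 s.py
```

```text
t 10.8 yaw 4.71 tilt [-0.05 -0.05] rail xyz mm [ -0.2  125.69 112.55] F rail [-5.78 -5.93  8.73] w 29.1
```

```bash

python3 -m creep '[0,0,0,0,255]' >/dev/null; python3 s.py
```

```text
t 10.9 yaw 4.7 tilt [-0.05 -0.05] rail xyz mm [ -0.19 125.73 112.56] F rail [-3.84 -5.08  8.62] w 29.7
```

```bash

python3 -m creep '[0,2,0,0,255, 0,4,0,0,255,0,4,0,0,255,0,4,0,0,255]' >/dev/null; python3 s.py
python3 -m creep '[0,4,0,0,255, 0,4,0,0,255,0,4,0,0,255,0,4,0,0,255]' >/dev/null; python3 s.py
python3 -m creep '[0,4,0,0,255, 0,4,0,0,255,0,4,0,0,255,0,4,0,0,255]' >/dev/null; python3 s.py
python3 -m creep '[0,4,0,0,255, 0,4,0,0,255,0,4,0,0,255,0,4,0,0,255]' >/dev/null; python3 s.py
python3 -m creep '[0,4,0,0,255, 0,4,0,0,255,0,3,0,0,255,0,2,0,0,255]' >/dev/null; python3 s.py
python3 -m creep '[0,2,0,0,255]' >/dev/null; python3 s.py
python3 -m creep '[0,2,0,0,255]' >/dev/null; python3 s.py
python3 -m creep '[0,2,0,0,255]' >/dev/null; python3 s.py
python3 -m creep '[0,2,0,0,255]' >/dev/null; python3 s.py
python3 -m creep '[0,2,0,0,255]' >/dev/null; python3 s.py
python3 -m creep '[0,2,0,0,255]' >/dev/null; python3 s.py
python3 -m creep '[0,2,0,0,255]' >/dev/null; python3 s.py
python3 -m creep '[0,2,0,0,255]' >/dev/null; python3 s.py
python3 -m creep '[0,2,0,0,255]' >/dev/null; python3 s.py
python3 -m creep '[0,2,0,0,255]' >/dev/null; python3 s.py
python3 -m creep '[0,2,0,0,255]' >/dev/null; python3 s.py
python3 -m creep '[0,2,0,0,255]' >/dev/null; python3 s.py
python3 -m creep '[0,2,0,0,255]' >/dev/null; python3 s.py
python3 -m creep '[0,2,0,0,255]' >/dev/null; python3 s.py
python3 -m creep '[0,2,0,0,255]' >/dev/null; python3 s.py
python3 -m creep '[0,2,0,0,255]' >/dev/null; python3 s.py
python3 -m creep '[0,2,0,0,255]' >/dev/null; python3 s.py
python3 -m creep '[0,2,0,0,255]' >/dev/null; python3 s.py
python3 -m creep '[0,2,0,0,255]' >/dev/null; python3 s.py
python3 -m creep '[0,2,0,0,255]' >/dev/null; python3 s.py
```

```text
t 11.3 yaw 4.7 tilt [-0.04  0.01] rail xyz mm [ -0.15 112.27 112.55] F rail [-5.3   1.31  6.98] w 29.1
t 11.7 yaw 4.7 tilt [-0.04  0.01] rail xyz mm [ -0.13  96.24 112.57] F rail [-4.88  1.63  8.09] w 29.2
t 12.1 yaw 4.7 tilt [-0.04  0.01] rail xyz mm [-1.1000e-01  8.0250e+01  1.1254e+02] F rail [-4.23  1.98  6.96] w 29.4
t 12.5 yaw 4.7 tilt [-0.03  0.02] rail xyz mm [-7.0000e-02  6.4260e+01  1.1254e+02] F rail [-3.51  0.78  7.82] w 29.0
t 12.9 yaw 4.69 tilt [-0.03  0.01] rail xyz mm [-6.0000e-02  5.1160e+01  1.1254e+02] F rail [-3.6   1.38  7.45] w 29.3
t 13.0 yaw 4.7 tilt [-0.03  0.01] rail xyz mm [-3.0000e-02  4.9260e+01  1.1256e+02] F rail [-2.7   1.13  6.81] w 29.2
t 13.1 yaw 4.7 tilt [-0.03  0.01] rail xyz mm [-4.0000e-02  4.7270e+01  1.1255e+02] F rail [-3.69  2.24  6.37] w 29.6
t 13.2 yaw 4.69 tilt [-0.03  0.03] rail xyz mm [-5.0000e-02  4.5490e+01  1.1256e+02] F rail [-4.61  4.72  6.81] w 29.3
t 13.3 yaw 4.69 tilt [-0.03  0.06] rail xyz mm [-4.0000e-02  4.3780e+01  1.1256e+02] F rail [-2.78  7.63  7.63] w 29.3
t 13.4 yaw 4.69 tilt [-0.03  0.08] rail xyz mm [-1.0000e-02  4.20
[... 1049 characters left out ...]
5] w 29.2
t 14.4 yaw 4.71 tilt [-0.02  0.06] rail xyz mm [1.0000e-02 2.1930e+01 1.1257e+02] F rail [-3.34  4.26  7.65] w 29.3
t 14.5 yaw 4.7 tilt [-0.02  0.04] rail xyz mm [2.0000e-02 1.9750e+01 1.1257e+02] F rail [-2.26  3.28  7.09] w 29.2
t 14.6 yaw 4.7 tilt [-0.02  0.03] rail xyz mm [2.0000e-02 1.7590e+01 1.1254e+02] F rail [-3.38  1.96  7.75] w 29.2
t 14.7 yaw 4.7 tilt [-0.02  0.02] rail xyz mm [4.0000e-02 1.5440e+01 1.1255e+02] F rail [-3.59  2.05  7.  ] w 29.5
t 14.8 yaw 4.7 tilt [-0.02  0.02] rail xyz mm [5.0000e-02 1.3320e+01 1.1255e+02] F rail [-3.53  0.66  6.96] w 29.3
t 14.9 yaw 4.7 tilt [-0.02  0.01] rail xyz mm [5.0000e-02 1.1300e+01 1.1255e+02] F rail [-3.33  1.44  6.19] w 29.0
```

```bash

python3 -m creep '[0,3,0,0,255, 0,4,0,0,255,0,4,0,0,255,0,4,0,0,255]' >/dev/null; python3 s.py
python3 -m creep '[0,4,0,0,255, 0,4,0,0,255,0,4,0,0,255,0,4,0,0,255]' >/dev/null; python3 s.py
python3 -m creep '[0,4,0,0,255, 0,4,0,0,255,0,4,0,0,255,0,4,0,0,255]' >/dev/null; python3 s.py
python3 -m creep '[0,4,0,0,255, 0,4,0,0,255,0,4,0,0,255,0,4,0,0,255]' >/dev/null; python3 s.py
python3 -m creep '[0,4,0,0,255, 0,4,0,0,255,0,4,0,0,255,0,4,0,0,255]' >/dev/null; python3 s.py
python3 -m creep '[0,4,0,0,255, 0,4,0,0,255,0,4,0,0,255,0,4,0,0,255]' >/dev/null; python3 s.py
python3 -m creep '[0,4,0,0,255, 0,4,0,0,255,0,4,0,0,255,0,4,0,0,255]' >/dev/null; python3 s.py
python3 -m creep '[0,4,0,0,255, 0,4,0,0,255,0,4,0,0,255,0,4,0,0,255]' >/dev/null; python3 s.py
python3 -m creep '[0,4,0,0,255, 0,4,0,0,255,0,4,0,0,255,0,4,0,0,255]' >/dev/null; python3 s.py
python3 -m creep '[0,3,0,0,255, 0,2,0,0,255,0,2,0,0,255,0,1,0,0,255]' >/dev/null; python3 s.py
```

```text
t 15.3 yaw 4.7 tilt [-0.01  0.02] rail xyz mm [ 9.0000e-02 -3.7700e+00  1.1256e+02] F rail [-2.91  1.25  6.91] w 28.8
t 15.7 yaw 4.7 tilt [-0.    0.01] rail xyz mm [  0.12 -19.78 112.57] F rail [-2.28  2.07  5.89] w 29.3
t 16.1 yaw 4.7 tilt [0.   0.01] rail xyz mm [  0.17 -35.81 112.59] F rail [-2.21  1.84  7.08] w 29.4
t 16.5 yaw 4.7 tilt [0.01 0.01] rail xyz mm [  0.2  -51.82 112.59] F rail [-1.47  1.47  5.68] w 29.4
t 16.9 yaw 4.7 tilt [0.01 0.01] rail xyz mm [  0.22 -67.82 112.56] F rail [-2.58  1.75  5.45] w 29.1
t 17.3 yaw 4.7 tilt [0.02 0.01] rail xyz mm [  0.28 -83.86 112.6 ] F rail [-2.03  2.3   6.04] w 29.3
t 17.7 yaw 4.7 tilt [0.02 0.01] rail xyz mm [  0.31 -99.87 112.58] F rail [-1.39  0.81  5.35] w 29.0
t 18.1 yaw 4.7 tilt [0.03 0.01] rail xyz mm [   0.34 -115.87  112.59] F rail [-0.22  0.59  5.1 ] w 29.3
t 18.5 yaw 4.7 tilt [0.03 0.01] rail xyz mm [   0.35 -131.85  112.56] F rail [-0.93  2.02  4.84] w 29.2
t 18.9 yaw 4.69 tilt [0.03 0.  ] rail xyz mm [   0.36 -139.91  112.56] F rail [-0.15  1.03  5.98] w 29.5
```

```bash

python3 -m creep '[0,2,0,0,255, 0,2,0,0,255,0,1,0,0,255,0,1,0,0,255]' >/dev/null; python3 s.py
python3 -m creep '[0,1,0,0,255,0,1,0,0,255]' >/dev/null; python3 s.py
python3 -m creep '[0,1,0,0,255,0,1,0,0,255]' >/dev/null; python3 s.py
python3 -m creep '[0,1,0,0,255]' >/dev/null; python3 s.py
python3 -m creep '[0,1,0,0,255]' >/dev/null; python3 s.py
```

```text
t 19.3 yaw 4.69 tilt [0.03 0.  ] rail xyz mm [   0.39 -145.83  112.57] F rail [-0.69  0.7   5.77] w 29.0
t 19.5 yaw 4.69 tilt [0.04 0.  ] rail xyz mm [   0.41 -147.81  112.61] F rail [-0.22  0.91  5.06] w 29.2
t 19.7 yaw 4.69 tilt [0.03 0.  ] rail xyz mm [   0.37 -149.79  112.55] F rail [0.12 0.8  4.39] w 29.1
t 19.8 yaw 4.7 tilt [0.04 0.  ] rail xyz mm [   0.4  -150.77  112.58] F rail [0.16 1.41 5.08] w 29.3
t 19.9 yaw 4.7 tilt [0.04 0.  ] rail xyz mm [   0.4  -151.78  112.59] F rail [-0.73  0.43  4.74] w 29.4
```

```bash

python3 -m creep '[0,1,0,0,255]' >/dev/null; python3 s.py
python3 -m creep '[0,1,0,0,255]' >/dev/null; python3 s.py
python3 -m creep '[0,1,0,0,255]' >/dev/null; python3 s.py
```

```text
t 20.0 yaw 4.7 tilt [0.04 0.  ] rail xyz mm [   0.43 -152.79  112.6 ] F rail [-0.08  1.46  5.49] w 29.2
t 20.1 yaw 4.7 tilt [0.03 0.  ] rail xyz mm [   0.4  -153.78  112.56] F rail [-0.4   1.11  4.39] w 29.4
t 20.2 yaw 4.7 tilt [0.04 0.  ] rail xyz mm [   0.4  -154.77  112.57] F rail [-1.26  1.81  4.92] w 29.4
```

```bash

python3 -m creep '[0,1,0,0,255]' >/dev/null; python3 s.py
python3 -m creep '[0,1,0,0,255]' >/dev/null; python3 s.py
```

```text
t 20.3 yaw 4.7 tilt [0.04 0.  ] rail xyz mm [   0.42 -155.77  112.6 ] F rail [-0.61  0.89  5.15] w 29.4
t 20.4 yaw 4.69 tilt [0.04 0.  ] rail xyz mm [   0.41 -156.78  112.57] F rail [-0.65  2.82  4.76] w 29.5
```

```bash

python3 -m creep '[0,1,0,0,255]' >/dev/null; python3 s.py
```

```text
t 20.5 yaw 4.7 tilt [0.03 0.02] rail xyz mm [   0.41 -157.59  112.58] F rail [-0.28  4.94  5.94] w 29.1
```

```bash

python3 -m creep '[0,1,0,0,255]' >/dev/null; python3 s.py
```

```text
t 20.6 yaw 4.69 tilt [0.02 0.05] rail xyz mm [   0.42 -158.27  112.58] F rail [-0.27  7.17  6.8 ] w 29.3
```

Right stop touched. I return leftward, then sample finely across the spot.

```bash

python3 -m creep '[0,-2,0,0,255, 0,-4,0,0,255,0,-4,0,0,255,0,-4,0,0,255,0,-4,0,0,255,0,-4,0,0,255,0,-4,0,0,255,0,-4,0,0,255,0,-4,0,0,255,0,-4,0,0,255,0,-4,0,0,255,0,-4,0,0,255]' >/dev/null; python3 s.py
python3 -m creep '[0,-4,0,0,255, 0,-4,0,0,255,0,-4,0,0,255,0,-4,0,0,255,0,-4,0,0,255,0,-4,0,0,255,0,-4,0,0,255,0,-4,0,0,255,0,-4,0,0,255,0,-4,0,0,255,0,-4,0,0,255,0,-4,0,0,255]' >/dev/null; python3 s.py
python3 -m creep '[0,-4,0,0,255, 0,-4,0,0,255,0,-4,0,0,255,0,-4,0,0,255,0,-4,0,0,255,0,-4,0,0,255,0,-4,0,0,255,0,-4,0,0,255,0,-4,0,0,255,0,-4,0,0,255,0,-4,0,0,255,0,-4,0,0,255]' >/dev/null; python3 s.py
python3 -m creep '[0,-4,0,0,255, 0,-4,0,0,255,0,-4,0,0,255,0,-4,0,0,255,0,-3,0,0,255,0,-2,0,0,255]' >/dev/null; python3 s.py
```

```text
t 21.8 yaw 4.69 tilt [ 0.03 -0.02] rail xyz mm [   0.3  -112.73  112.56] F rail [-1.61 -1.87  5.65] w 29.6
t 23.0 yaw 4.7 tilt [ 0.02 -0.02] rail xyz mm [  0.2  -64.73 112.56] F rail [-2.1  -0.62  6.35] w 29.5
t 24.2 yaw 4.69 tilt [ 0.01 -0.01] rail xyz mm [  0.12 -16.7  112.57] F rail [-3.01 -2.59  6.23] w 29.5
t 24.8 yaw 4.7 tilt [ 0.   -0.01] rail xyz mm [9.0000e-02 4.4000e+00 1.1258e+02] F rail [-3.03 -1.45  6.92] w 29.1
```

```bash

for i in $(seq 1 20); do :; done
python3 -m creep '[0,-2,0,0,255]' >/dev/null; python3 s.py
python3 -m creep '[0,-2,0,0,255]' >/dev/null; python3 s.py
python3 -m creep '[0,-2,0,0,255]' >/dev/null; python3 s.py
python3 -m creep '[0,-2,0,0,255]' >/dev/null; python3 s.py
python3 -m creep '[0,-2,0,0,255]' >/dev/null; python3 s.py
python3 -m creep '[0,-2,0,0,255]' >/dev/null; python3 s.py
python3 -m creep '[0,-2,0,0,255]' >/dev/null; python3 s.py
python3 -m creep '[0,-2,0,0,255]' >/dev/null; python3 s.py
python3 -m creep '[0,-2,0,0,255]' >/dev/null; python3 s.py
python3 -m creep '[0,-2,0,0,255]' >/dev/null; python3 s.py
python3 -m creep '[0,-2,0,0,255]' >/dev/null; python3 s.py
python3 -m creep '[0,-2,0,0,255]' >/dev/null; python3 s.py
python3 -m creep '[0,-2,0,0,255]' >/dev/null; python3 s.py
python3 -m creep '[0,-2,0,0,255]' >/dev/null; python3 s.py
python3 -m creep '[0,-2,0,0,255]' >/dev/null; python3 s.py
python3 -m creep '[0,-2,0,0,255]' >/dev/null; python3 s.py
python3 -m creep '[0,-2,0,0,255]' >/dev/null; python3 s.py
python3 -m creep '[0,-2,0,0,255]' >/dev/null; python3 s.py
python3 -m creep '[0,-2,0,0,255]' >/dev/null; python3 s.py
python3 -m creep '[0,-2,0,0,255]' >/dev/null; python3 s.py
python3 -m creep '[0,-2,0,0,255]' >/dev/null; python3 s.py
python3 -m creep '[0,-2,0,0,255]' >/dev/null; python3 s.py
```

```text
t 24.9 yaw 4.7 tilt [-0.   -0.01] rail xyz mm [7.0000e-02 6.3100e+00 1.1256e+02] F rail [-2.99 -1.46  6.7 ] w 29.5
t 25.0 yaw 4.7 tilt [-0.   -0.01] rail xyz mm [8.0000e-02 8.2600e+00 1.1257e+02] F rail [-2.67 -1.05  7.79] w 29.5
t 25.1 yaw 4.7 tilt [-0.   -0.01] rail xyz mm [7.0000e-02 1.0280e+01 1.1256e+02] F rail [-2.87 -0.96  8.37] w 29.3
t 25.2 yaw 4.7 tilt [-0.   -0.01] rail xyz mm [6.0000e-02 1.2280e+01 1.1255e+02] F rail [-3.09 -0.51  7.63] w 28.9
t 25.3 yaw 4.7 tilt [-0.01 -0.01] rail xyz mm [3.0000e-02 1.4280e+01 1.1252e+02] F rail [-2.95 -0.93  7.18] w 29.5
t 25.4 yaw 4.7 tilt [-0.   -0.02] rail xyz mm [6.0000e-02 1.6130e+01 1.1256e+02] F rail [-3.2  -5.14  7.2 ] w 29.4
t 25.5 yaw 4.7 tilt [-0.   -0.05] rail xyz mm [5.0000e-02 1.7860e+01 1.1254e+02] F rail [-2.56 -6.9   7.46] w 29.4
t 25.6 yaw 4.71 tilt [-0.   -0.07] rail xyz mm [2.0000e-02 1.9560e+01 1.1257e+02] F rail [-3.12 -9.26  7.09] w 29.5
t 25.7 yaw 4.7 tilt [ 0.   -0.09] rail xyz mm [6.0000e-02 2.1320e+01 1.1257e+02] F rail [-3.23 -9.83  6.92] w 29.5
t 25.8 yaw 4.7 tilt [-0.  -0.1] rail xyz mm [3.0000e-02 2.3150e+
[... 760 characters left out ...]
yaw 4.69 tilt [-0.   -0.07] rail xyz mm [2.000e-02 3.740e+01 1.126e+02] F rail [-2.94 -7.13  7.7 ] w 29.0
t 26.6 yaw 4.69 tilt [-0.01 -0.06] rail xyz mm [-1.0000e-02  3.9580e+01  1.1257e+02] F rail [-3.49 -6.    7.61] w 29.3
t 26.7 yaw 4.69 tilt [-0.01 -0.04] rail xyz mm [-1.0000e-02  4.1780e+01  1.1258e+02] F rail [-3.51 -4.22  7.91] w 29.2
t 26.8 yaw 4.69 tilt [-0.01 -0.03] rail xyz mm [-1.0000e-02  4.3930e+01  1.1255e+02] F rail [-3.16 -3.22  7.18] w 29.1
t 26.9 yaw 4.69 tilt [-0.01 -0.02] rail xyz mm [-2.0000e-02  4.6110e+01  1.1257e+02] F rail [-3.34 -1.23  8.05] w 29.0
t 27.0 yaw 4.69 tilt [-0.01 -0.01] rail xyz mm [-2.0000e-02  4.8210e+01  1.1259e+02] F rail [-3.28 -1.56  7.4 ] w 29.2
```

```bash
python3 - <<'E'
import numpy as np
R=np.array([[51.16,1.38],[49.26,1.13],[47.27,2.24],[45.49,4.72],[43.78,7.63],[42.06,9.12],[40.27,10.01],[38.45,11.41],[36.55,12.11],[34.6,12.52],[32.61,11.38],[30.54,9.84],[28.43,8.74],[26.29,7.86],[24.12,6.55],[21.93,4.26],[19.75,3.28],[17.59,1.96],[15.44,2.05],[13.32,.66],[11.3,1.44]])[::-1]
L=np.array([[8.26,1.05],[10.28,.96],[12.28,.51],[14.28,.93],[16.13,5.14],[17.86,6.9],[19.56,9.26],[21.32,9.83],[23.15,12],[25,12.76],[26.94,12.63],[28.97,12.17],[31.04,9.73],[33.13,10.12],[35.25,8.02],[37.4,7.13],[39.58,6],[41.78,4.22],[43.93,3.22],[46.11,1.23],[48.21,1.56],[51,1.3]])
g=np.arange(12,50,.1);r=np.interp(g,R[:,0],R[:,1])
best=min((np.mean((r-np.interp(2*c-g,L[:,0],L[:,1]))**2),c) for c in np.arange(27,35,.05));print('mirror',best)
l=np.interp(g,L[:,0],L[:,1])
for q in(r,l):
    w=np.clip(q-1.4,0,None);print('cent',(g*w).sum()/w.sum(),'half',g[q>6.9][[0,-1]])
a=r+l;print('avg half',g[a>14][[0,-1]].mean(),g[a>8][[0,-1]].mean(),'peak',g[a.argmax()])
E
```

```text
mirror (np.float64(0.36409864727950453), np.float64(31.050000000000058))
cent 33.877664178441485 half [24.7 44.2]
cent 28.408291693985497 half [17.9 37.8]
avg half 31.39999999999993 30.949999999999932 peak 33.09999999999992
```

```bash

python3 -m creep '[0,1,0,0,255,0,1,0,0,255]' >/dev/null; python3 s.py
python3 -m creep '[0,1,0,0,255,0,1,0,0,255]' >/dev/null; python3 s.py
python3 -m creep '[0,1,0,0,255,0,1,0,0,255]' >/dev/null; python3 s.py
python3 -m creep '[0,1,0,0,255,0,1,0,0,255]' >/dev/null; python3 s.py
python3 -m creep '[0,1,0,0,255,0,1,0,0,255]' >/dev/null; python3 s.py
python3 -m creep '[0,1,0,0,255,0,1,0,0,255]' >/dev/null; python3 s.py
python3 -m creep '[0,1,0,0,255,0,1,0,0,255]' >/dev/null; python3 s.py
python3 -m creep '[0,1,0,0,255,0,1,0,0,255]' >/dev/null; python3 s.py
```

```text
t 27.2 yaw 4.7 tilt [-0.02  0.02] rail xyz mm [-2.0000e-02  4.6610e+01  1.1256e+02] F rail [-2.82  2.15  7.4 ] w 29.4
t 27.4 yaw 4.7 tilt [-0.02  0.05] rail xyz mm [-2.0000e-02  4.4880e+01  1.1258e+02] F rail [-2.59  5.22  7.36] w 29.7
t 27.6 yaw 4.7 tilt [-0.02  0.07] rail xyz mm [-1.0000e-02  4.3190e+01  1.1256e+02] F rail [-2.59  7.04  8.15] w 29.3
t 27.8 yaw 4.7 tilt [-0.02  0.09] rail xyz mm [-2.0000e-02  4.1450e+01  1.1258e+02] F rail [-2.75  9.49  8.01] w 29.1
t 28.0 yaw 4.7 tilt [-0.02  0.1 ] rail xyz mm [ -0.    39.6  112.57] F rail [-2.27 11.26  8.94] w 29.1
t 28.2 yaw 4.71 tilt [-0.02  0.11] rail xyz mm [  0.    37.74 112.57] F rail [-2.25 11.94  8.01] w 29.4
t 28.4 yaw 4.7 tilt [-0.02  0.11] rail xyz mm [1.0000e-02 3.5770e+01 1.1258e+02] F rail [-2.84 11.    8.13] w 29.2
t 28.6 yaw 4.71 tilt [-0.02  0.11] rail xyz mm [-1.0000e-02  3.3800e+01  1.1257e+02] F rail [-2.58 12.06  7.66] w 29.6
```

```bash

python3 -m creep '[0,1,0,0,255,0,1,0,0,255,0,0.6,0,0,255,0,0,0,0,255,0,0,0,0,255]' >/dev/null; python3 s.py
```

```text
t 29.1 yaw 4.71 tilt [-0.01  0.03] rail xyz mm [2.0000e-02 3.0210e+01 1.1258e+02] F rail [-2.76  2.83  7.06] w 29.4
```

```bash

python3 -m creep '[0,-1,0,0,255,0,0,0,0,255,0,0,0,0,255]' >/dev/null; python3 s.py
```

```text
t 29.4 yaw 4.7 tilt [-0.01 -0.03] rail xyz mm [2.0000e-02 3.0400e+01 1.1256e+02] F rail [-3.84 -2.99  7.72] w 29.5
```

```bash

python3 -m creep '[0,-0.6,0,0,255,0,0,0,0,255,0,0,0,0,255,0,0,0,0,255]' >/dev/null; python3 s.py
python3 -m creep '[0,0,0,0,255,0,0,0,0,255,0,0,0,0,255,0,0,0,0,255]' >/dev/null; python3 s.py
```

```text
t 29.8 yaw 4.7 tilt [-0.01 -0.06] rail xyz mm [ -0.    30.53 112.57] F rail [-3.1  -5.94  7.82] w 28.8
t 30.2 yaw 4.7 tilt [-0.01 -0.06] rail xyz mm [2.0000e-02 3.0530e+01 1.1258e+02] F rail [-4.43 -5.89  8.1 ] w 29.3
```

```bash

python3 -m creep '[0,-0.8,0,0,255,0,-0.6,0,0,255,0,0,0,0,255,0,0,0,0,255]' >/dev/null; python3 s.py
```

```text
t 30.6 yaw 4.69 tilt [-0.01 -0.02] rail xyz mm [1.0000e-02 3.2410e+01 1.1259e+02] F rail [-3.11 -2.12  8.02] w 29.5
```

```bash

python3 -m creep '[0,-1,0,0,255,0,-2,0,0,255,0,-1,0,0,255,0,0,0,0,255,0,0,0,0,255]' >/dev/null; python3 s.py
python3 -m creep '[0,1,0,0,255,0,1,0,0,255,0,1,0,0,255,0,1,0,0,255,0,1,0,0,255,0,0.8,0,0,255,0,0,0,0,255,0,0,0,0,255,0,0,0,0,255]' >/dev/null; python3 s.py
```

```text
t 31.1 yaw 4.69 tilt [-0.01 -0.01] rail xyz mm [1.0000e-02 3.6610e+01 1.1257e+02] F rail [-3.14 -0.41  7.22] w 29.2
t 32.0 yaw 4.7 tilt [-0.02  0.08] rail xyz mm [1.0000e-02 3.1910e+01 1.1257e+02] F rail [-2.29  8.71  7.84] w 29.1
```

```bash

python3 -m creep '[0,0.3,0,0,255,0,0,0,0,255,0,0,0,0,255]' >/dev/null; python3 s.py
```

```text
t 32.3 yaw 4.7 tilt [-0.02  0.09] rail xyz mm [-3.0000e-02  3.1840e+01  1.1257e+02] F rail [-2.32  9.26  7.85] w 29.2
```

```bash

python3 -m creep '[0,0.2,0,0,255,0,0,0,0,255,0,0,0,0,255]' >/dev/null; python3 s.py
```

```text
t 32.6 yaw 4.7 tilt [-0.01  0.1 ] rail xyz mm [3.0000e-02 3.1760e+01 1.1261e+02] F rail [-2.23 10.15  7.51] w 29.4
```

```bash

python3 -m creep '[0,0.2,0,0,255,0,0,0,0,255,0,0,0,0,255]' >/dev/null; python3 s.py
```

```text
t 32.9 yaw 4.7 tilt [-0.01  0.05] rail xyz mm [1.0000e-02 3.0930e+01 1.1258e+02] F rail [-3.46  4.85  8.44] w 29.2
```

```bash

python3 -m creep '[0,-0.6,0,0,255,0,0,0,0,255]' >/dev/null; python3 s.py
python3 -m creep '[0,0,0,0,170,0,0,0,0,140,0,0,0,0,80,0,0,0,0,20,0,0,0,0,0,0,0,0,0,0,0,0,0,0,0]'; python3 s.py
python3 - <<'E'
from h import *
im,d=camera('side');cv2.imwrite('pics/s3.png',cv2.resize(im[150:400,200:500,::-1],None,fx=2.4,fy=2.4))
E
```

```text
t 33.1 yaw 4.7 tilt [-0.01  0.01] rail xyz mm [ -0.    31.08 112.59] F rail [-2.19  2.2   7.72] w 29.4
time_s: 33.8
tcp_pos: [0.5686, 0.0305, 0.1122]
ee_rot: [-3.139, -0.129, 0.0]
wrist_force: [-0.5, 0.3, 0.3]
grip_width: 0.0852
t 33.8 yaw 4.69 tilt [-0. -0.] rail xyz mm [  0.15  30.61 112.23] F rail [-0.45  0.32  0.32] w 85.2
```

View pics/s3.png

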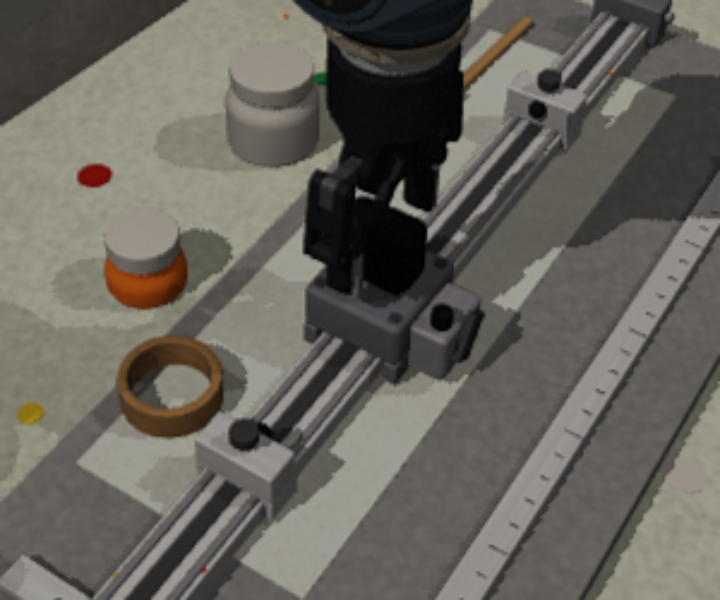

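The jaws stand open, free on both sides of the grip (at about (393,245)), and the tape, pot and tub are untouched. Next I raise the tool and check the head.

```bash

python3 -m creep '[0,0,-3,0,0,0,0,-8,0,0,0,0,-20,0,0,0,0,-30,0,0,0,0,-30,0,0,0,0,-30,0,0,0,0,-20,0,0,0,0,-10,0,0]' >/dev/null
python3 -m creep '[-20,10,0,0,0,-40,20,0,0,0,-40,20,0,0,0,-40,20,0,0,0,-40,20,0,0,0,-30,20,0,0,0,-10,10,0,0,0,0,0,0,0,0,0,0,0,0,0]' >/dev/null; python3 s.py
python3 - <<'E'
from h import *
out={}
for n in('top','side'):
    im,D=camera(n);cv2.imwrite(f'pics/{n}9.png',im[...,::-1]);P=cloud(n,D)
    for tag,(C,DD) in dict(now=(P,D),start=(cloud(n,np.load(n+'0.npy')),np.load(n+'0.npy'))).items():
        S=C[DD>0];q=np.c_[(S-O)@XV,(S-O)@YV,S[:,2]]
        t=q[(q[:,2]>.127)&(q[:,2]<.14)&(abs(q[:,0])<.05)&(abs(q[:,1])<.15)]
        g=q[(q[:,2]>.1)&(q[:,2]<.14)&(abs(q[:,0])<.05)&(abs(q[:,1])<.15)]
        print(n,tag,len(t),'grip y mid',np.percentile(t[:,1],[1,99]).mean().round(4),np.percentile(g[:,1],[1,99]).mean().round(4))
E
```

```text
t 35.55 yaw 4.64 tilt [0.01 0.01] rail xyz mm [-219.63  -89.27  263.31] F rail [0.6  0.23 0.11] w 85.5
top now 398 grip y mid 0.0313 0.0312
top start 394 grip y mid -0.0724 -0.0722
side now 442 grip y mid 0.0315 0.033
side start 367 grip y mid -0.0716 -0.0704
```

View pics/top9.png

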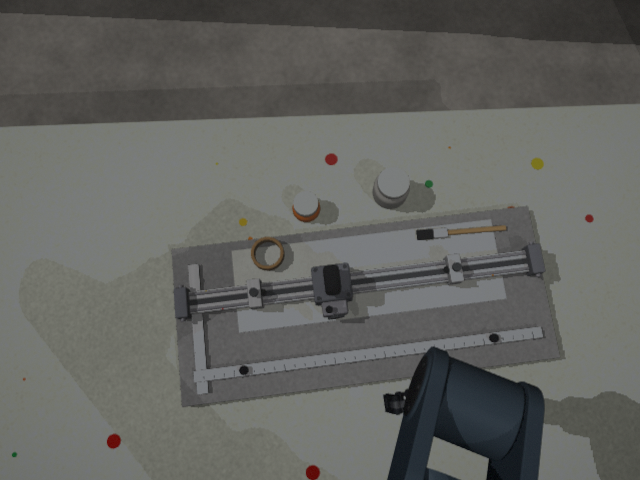

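The head stands at (332,283) px, 31.3 mm along the rail. The stops, tape, brush, tub and pot are where they were at the start, and the arm is clear.

```bash
python3 -c "
from h import *
order.job_done()"
```

```text
the job is handed in; nothing more can be done
```

The head is parked on the middle of the tight spot and released, and the job is handed in at about 35.6 s of the 72 s allowed. I slid it gently onto the left stop, stroked it through to the right stop, then brought it back to the spot. The contact force was about 5–6 N at the left stop and 7 N at the right.

- **Tight spot:** the drag rose from about 1.4 N to about 12.5 N over some 30 mm. Its middle is about 31 mm left of my zero mark on the rail, or about 94 mm of travel from left-stop contact and 188 mm from right-stop contact.
- **Disagreement:** the drag peak depended on stroke direction. It felt tightest near +35 mm going right and +26 mm going left, and a slower partial pass going right showed the same lead. I therefore took the mirror point of the two profiles, 31.05 mm. The average of the two passes gave nearly the same answer at its edges (30.9–31.4 mm), though its highest point was at 33.1 mm.
- **Parking:** the head slipped in small jumps on the spot, so it took a few small corrections there before I let go.
- **Last check:** from the top camera the head stands at 31.3 mm, and from the side camera at 31.5–33 mm. By eye the stops, tape, brush, tub and pot have not moved. The arm is clear and the force reads zero.

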